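# Pack the filter column and settle it

## Task

Pour all six ceramic balls from the scoop through the funnel into the clear column, without handling the balls themselves. Then, with all of them in, knock the sprung pin on the column's base fully down with the mallet to settle the packing. Leave the empty scoop standing upright on the bench and the mallet lying or standing on the bench, and do not disturb the other things on the bench.

Things in the scene. Friction and masses are not known exactly. Their poses are not given: they have to be found in the camera images.
- stand: Fixed; origin on the bench under the column's axis, z up. Aluminium base plate 75 mm wide, 10 mm thick, x = -155 to +120 mm. On the axis a clear tube (62 mm outside, 54 mm bore, top 100 mm above the bench), then a fixed white funnel narrowing at 47 degrees to a 52 mm outlet over the bore. Rod (14 mm, 200 mm high) at x = +100 mm. Sprung pin at x = -120 mm in a 38 mm guide 46 mm high.
- column_floor (a point): centre of the tube's inner floor, 10 mm above the bench
- funnel_rim (a point): centre of the funnel's mouth at the level of its rim, 168 mm above the bench; 132 mm across outside, inner radius 63 mm
- pin_top (a point): centre of the flat top (38 mm across) of the steel knock pin on the stand, 75 mm above the bench when up
- pin (a joint): how far the knock pin is pushed down: 0 up, 0.012 m fully down. A spring returns it: about 3 N to start it, 6.5 N fully down
- scoop: Loose steel scoop (0.2 kg) with six ceramic balls. Origin: centre of the flat base's underside; x to its open mouth, z up. 78 mm wide; floor 4 mm thick, x = -46 to +46 mm, back and sides 48 mm high; then a ramp climbing 25 degrees to the lip, x = 87 mm: tip it mouth-down well past 25 degrees to empty it. Level handle bar above, along x, 18 x 18 mm, x = -55 to +40 mm, on a post at the back
- scoop_grip (a point): middle of the scoop's handle bar, at (0, 0, 88) mm in the scoop's frame
- scoop_lip (a point): middle of the pouring lip's upper edge, at (87, 0, 22) mm in the scoop's frame
- mallet: Loose mallet, 0.34 kg, standing on one face of its white nylon head, handle level. Origin: centre of the head's lower face; the head is an upright cylinder 44 mm across, 56 mm high; the wooden handle (20 mm wide, 24 mm high, centre line 28 mm above the lower face) runs from the head towards -x, to x = -160 mm
- mallet_grip (a point): point on the handle's centre line at (-55, 0, 28) mm in the mallet's frame
- mallet_head (a point): centre of the mallet's head, at (0, 0, 28) mm in the mallet's frame
- flask: bystander, loose: conical glass flask, 76 mm across, 123 mm high, origin under its centre
- beaker: bystander, loose: glass beaker, 72 mm across, 90 mm high, origin under its centre
- washbottle: bystander, loose: white bottle, 64 mm across, 170 mm high, origin under its centre
- jar: bystander, loose: small amber jar, 50 mm across, 55 mm high, origin under its centre
- tape: bystander, loose: flat roll of green tape, 68 mm across, 20 mm high, origin under its centre
- ball0_center (a point): centre of one of the six white ceramic packing balls (22 mm, 14 g), lying in the scoop at the start
- ball1_center (a point): centre of one of the six white ceramic packing balls (22 mm, 14 g), lying in the scoop at the start
- ball2_center (a point): centre of one of the six white ceramic packing balls (22 mm, 14 g), lying in the scoop at the start
- ball3_center (a point): centre of one of the six white ceramic packing balls (22 mm, 14 g), lying in the scoop at the start
- ball4_center (a point): centre of one of the six white ceramic packing balls (22 mm, 14 g), lying in the scoop at the start
- ball5_center (a point): centre of one of the six white ceramic packing balls (22 mm, 14 g), lying in the scoop at the start
There are look-alikes about, which are no part of the job. What is shaped like the scoop but orange is not meant.

How it is judged:
By the outcome, as a careful person would: the job done as asked, in the order asked, and still so for the second after the job is handed in, with the robot touching nothing.
It also fails if it takes over 72 s, if anything falls off the work surface, if the arm or the gripper's body presses on something with over 40 N, if the wrist force passes 120 N, or if a joint passes its speed limit or range.

## Robot

A 6-joint arm with a two-finger parallel gripper is mounted at the origin on the work surface. World frame = base frame: x ahead of the robot, y to its left, z up, the work surface at z = 0. Lengths are in m, angles in rad, forces in N, time in s.
With the tool pointing down it reaches from about 0.375 to 0.9 m from the base axis. Payload 3.1 kg.
Tool frame: the origin (TCP) lies midway between the tips of the shut fingers; the grasp point (between the pads) lies 19 mm behind it; z points along the fingers, y is the line along which they close (so a half turn about z gives the same grasp; the last joint's range is limited). The gripper opens to 87 mm and grips with 3 to 60 N. Pads are 19 mm wide; open, the fingers measure 117 mm over their backs; the gripper's body (75 mm by 190 mm) begins 51 mm behind the grasp point.
Start: joints at [0.989, 0.527, 1.433, -0, 1.181, -0.178], TCP at [0.246, 0.575, 0.223] pointing down, gripper open.
Joint ranges: [-3.08, 3.08], [-0.75, 2.2], [0.22, 2.44], [-1.43, 4.57], [0, 2.65], [-2.85, 2.85]. Speed limits (rad/s): [2.79, 2.79, 3.14, 3.14, 3.14, 3.14].

## Interface

Orientations are given as a unit quaternion [x, y, z, w].
In Python, from rig import robot gives the robot as it stands. The module is installed in compiled form; this text tells all that it offers.
- The arm moves only by the tool play_rows, never from a script. Its arguments are lists of equal length, an entry for each row: "gripper": the closure, from -1 (fully open) to 1 (shut); "delta_pos": the shift along the tool's x, y, z in cm, a list of three; "turn": the turn, a rotation vector about the tool's x, y, z in rad, a list of three. A call has 1 to 12 rows; each row is the pose to reach, as a shift and turn from the pose commanded when the call began, along the tool's axes at that moment; what a row does not reach only later rows make up. A row lasts 1/8 s, in which the tool goes at most 62.5 mm and 10.7 degrees, less where a joint would pass 70% of its speed; a pose out of reach is approached as far as the arm can. A call with a gripper value outside its range is refused whole. The fingers move at their own pace and stop on an object; "squeeze" is the grip in N (left out, the last holds). Time passes only in rows, so rows that repeat a pose let the fingers close. It gives the time, the measured TCP pose, the force, the opening and the grip force at its end, in the units of the state.
- robot.get_obs(): the state, without advancing time (a new reading comes with each control period).
- robot.camera(name): name is "scene" or "side" or "wrist"; returns a dict with "color" (384x512x3 uint8, red, green, blue), "vfov" (degrees; the focal length in pixels is half the picture's height over the tangent of half this angle, whatever the lens; pixels are square), "cx", "cy" (the principal point, pixels), "R" (3x3) and "t" (3): a world point X has camera coordinates R X + t. Camera axes: x right, y down, z forward; pixel columns grow to the right and rows downward; lengths in m; the calibration is good to about 2 mm. A picture is of the moment at which its call begins. There is no depth.
- robot.hand_in(): hands the job in; it is judged then, once.
The state is a dict: "time": time; "q": joint angles; "joint_velocities": joint speeds; "joint_torque": joint torques, N m; "position": TCP position; "tool_rot": TCP orientation; "ft_force": force on the tool from outside, world axes, zero at the start; "moment": the same for the moment, N m; "grip_width": finger opening in m; "grip_force": force on a finger pad.
Only numpy, scipy, OpenCV 4.12 (cv2) and the standard library are available. Lean on these libraries where they do the work, as an engineer would, in place of code of your own. Each camera call takes 0.05 s, during which the arm holds its last target. There are 200 camera calls.

## Working session

There is one attempt and no reset: what is moved stays moved. The work goes in short steps, Python scripts to look and compute and a tool call to move; the robot and the scene stay as the last step left them, time stands still between calls to the robot, and variables do not carry over. Pictures are saved under pics/ and viewed, at most 10 in all, crops included, and the job is handed in when it is done.

Besides the shell and the picture viewer there is one more tool, called after "Request:" as name(argument=value, ...) on one line, values as JSON. play_rows: Moves the arm, as the interface text tells. Its arguments: {"type":"object","properties":{"gripper":{"type":"array","items":{"type":"number"}},"delta_pos":{"type":"array","items":{"type":"array","items":{"type":"number"}}},"turn":{"type":"array","items":{"type":"array","items":{"type":"number"}}},"squeeze":{"type":"number"}},"required":["gripper","delta_pos","turn"]}

```bash
mkdir -p pics
cat > h.py <<'E'
import numpy as np, cv2, pickle
from rig import robot
from scipy.spatial.transform import Rotation as Rn
def cam(n,save=None):
    c=robot.camera(n)
    c['f']=c['color'].shape[0]/2/np.tan(np.radians(c['vfov'])/2)
    if save: cv2.imwrite(f'pics/{save}.png',c['color'][:,:,::-1]); pickle.dump(c,open(f'pics/{save}.pkl','wb'))
    return c
def load(s): return pickle.load(open(f'pics/{s}.pkl','rb'))
def ray(c,u,v):
    R=np.array(c['R']);d=R.T@np.array([(u-c['cx'])/c['f'],(v-c['cy'])/c['f'],1]); o=-R.T@np.array(c['t']); return o,d/np.linalg.norm(d)
def plane(c,u,v,z):
    o,d=ray(c,u,v); return o+d*(z-o[2])/d[2]
def tri(*rs):
    A=sum(np.eye(3)-np.outer(d,d) for o,d in rs); b=sum((np.eye(3)-np.outer(d,d))@o for o,d in rs); return np.linalg.solve(A,b)
def proj(c,X):
    p=np.array(c['R'])@np.array(X)+np.array(c['t']); return np.array([c['cx']+c['f']*p[0]/p[2],c['cy']+c['f']*p[1]/p[2]])
def delta(Xw,Rw=None):
    o=robot.get_obs(); R0=Rn.from_quat(o['tool_rot']); d=R0.inv().apply(np.array(Xw)-o['position'])*100
    r=(R0.inv()*Rw).as_rotvec() if Rw is not None else np.zeros(3); return d.round(2),r.round(3)
E
python3 - <<'E'
from h import *
for n in('scene','side','wrist'):
    c=cam(n,n+'0'); print(n,c['f'],c['cx'],c['cy'],(-np.array(c['R']).T@c['t']).round(3),np.array(c['R']).round(2).tolist())
a=np.hstack([load('scene0')['color'],load('side0')['color']])[:,:,::-1]
o=robot.get_obs();print({k:np.round(v,3).tolist() for k,v in o.items()})
E
```

```text
scene 419.58944168834006 262.41206898571954 190.26928285181464 [1.128 0.305 1.015] [[-0.43, 0.9, 0.0], [0.72, 0.34, -0.61], [-0.55, -0.26, -0.79]]
side 369.41142773735874 257.06963928286575 193.61715057572155 [0.417 0.593 0.814] [[-0.98, -0.19, -0.02], [-0.13, 0.75, -0.65], [0.14, -0.63, -0.76]]
wrist 323.7680139078846 255.77921700660184 195.65290449473838 [0.185 0.601 0.384] [[0.39, 0.92, -0.0], [0.89, -0.38, 0.24], [0.22, -0.1, -0.97]]
{'time': 0.15, 'q': [0.989, 0.528, 1.434, -0.0, 1.181, -0.178], 'joint_velocities': [-0.001, -0.002, -0.006, -0.0, 0.001, -0.001], 'joint_torque': [0.001, -44.043, -17.684, 0.063, 0.055, -0.0], 'position': [0.245, 0.574, 0.222], 'tool_rot': [0.201, 0.98, -0.001, -0.0], 'ft_force': [0.288, -0.028, 0.018], 'moment': [-0.04, -0.01, -0.002], 'grip_force': 0.0, 'grip_width': 0.087}
```

View pics/scene0.png

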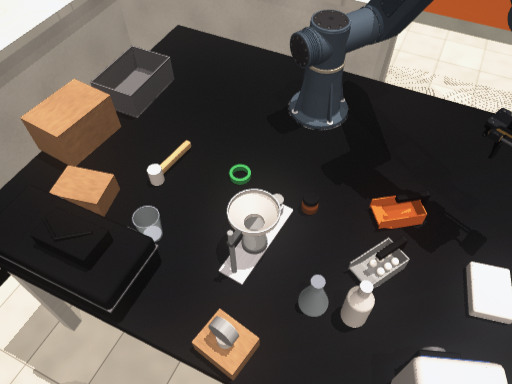

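View pics/side0.png

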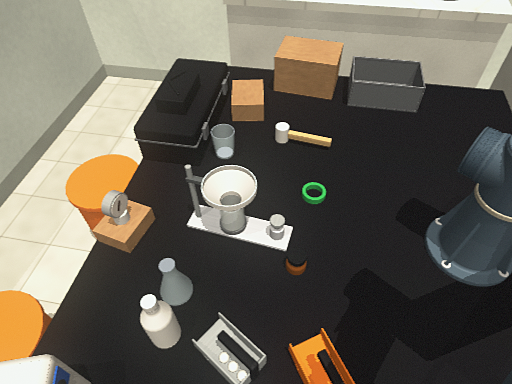

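The scene picture shows the steel scoop with the white balls at about (380,262), the orange look-alike at (398,212), the funnel and stand at (253,215), the pin at (278,199) and the mallet head at (156,174). The side picture shows the scoop at (230,350), the funnel at (229,188), the pin at (277,226) and the mallet at (283,133). There are two scoop-shaped things, grey at scene (380,262) and orange at scene (398,212). The grey one fits, because it is steel and holds the balls. I'll confirm it in one enlarged crop.

Run:
```python
from h import *
def crop(n,x,y,w,h,s): 
    im=cv2.resize(load(n)['color'][y:y+h,x:x+w,::-1],None,fx=s,fy=s,interpolation=cv2.INTER_CUBIC)
    for i in range(0,w,10): cv2.putText(im,str(x+i),(i*s,8),0,.3,(0,255,255)); cv2.line(im,(i*s,10),(i*s,14),(0,255,255))
    for i in range(0,h,10): cv2.putText(im,str(y+i),(0,i*s+4),0,.3,(0,255,255))
    return im
a=np.vstack([np.hstack([crop('scene0',340,220,80,75,5),crop('side0',185,305,100,75,4)]),np.hstack([crop('scene0',215,180,80,44,5),crop('side0',180,160,133,55,3)[:,:400] if 0 else crop('side0',200,180,100,55,4)])])
a=a[:600];cv2.imwrite('pics/c1.png',a);print(a.shape)
```

```text
Traceback (most recent call last):
ValueError: all the input array dimensions except for the concatenation axis must match exactly, but along dimension 0, the array at index 0 has size 375 and the array at index 1 has size 300
```

```bash
cat >> h.py <<'E'
def crop(n,x,y,w,h,s): 
    im=cv2.resize(load(n)['color'][y:y+h,x:x+w,::-1],None,fx=s,fy=s,interpolation=cv2.INTER_CUBIC)
    for i in range(0,w,10): cv2.putText(im,str(x+i),(i*s,8),0,.3,(0,255,255)); cv2.line(im,(i*s,10),(i*s,14),(0,255,255))
    for i in range(0,h,10): cv2.putText(im,str(y+i),(0,i*s+4),0,.3,(0,255,255))
    return im
E
python3 - <<'E'
from h import *
a=np.vstack([np.hstack([crop('scene0',340,225,80,60,5),crop('side0',185,309,100,75,4)]),np.hstack([crop('scene0',215,185,80,60,5),crop('side0',200,165,100,75,4)])])
cv2.imwrite('pics/c1.png',a);print(a.shape)
E
```

```text
(600, 800, 3)
```

View pics/c1.png

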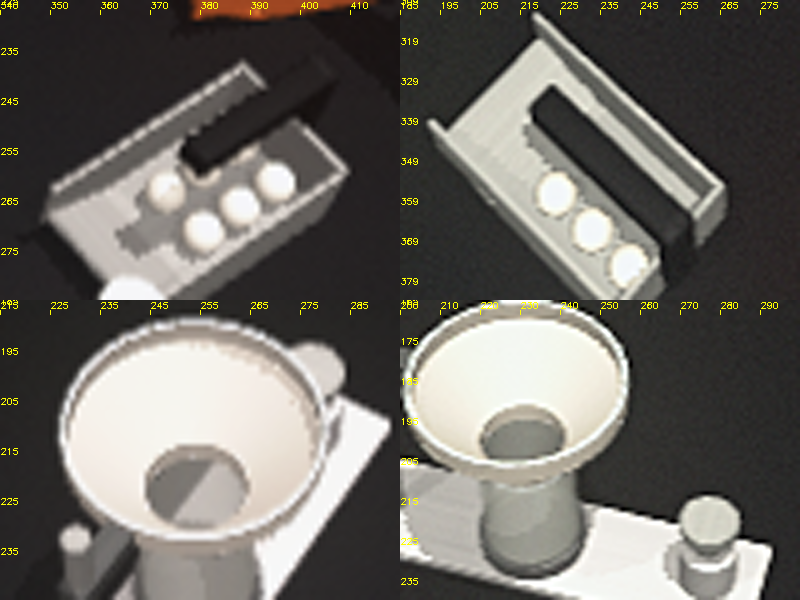

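The crop confirms the grey scoop with white balls. Its walls' top corners in scene are at (389,238), (409,259) and (350,263), and in side at (265,355), (219,313) and (193,339). The funnel rim and the pin disc are clear in both views.

Run:
```python
from h import *
s=load('scene0');d=load('side0')
for z in(.048,):
  for p in[(389,238),(409,259.4),(350,262.6)]: print('sc',p,plane(s,*p,z).round(4))
  for p in[(265,355.5),(219,313),(193,339.5)]: print('sd',p,plane(d,*p,z).round(4))
# bar ends tops
t=lambda p,q:tri(ray(s,*p),ray(d,*q)).round(4)
print('wallcorner tri',t((389,238),(265,355.5)),t((350,262.6),(219,313)))
print('bar front end top mid', t((340+195/5,225+148/5),(185+(548-400)/4,309+95/4)))
# funnel ellipses & pin by masks
for n,c,win,ws in(('scene',s,(215,180,80,70),None),('side',d,(190,160,75,60),None)):
    x,y,w,h=win
    im=c['color'].astype(int)
    hsv=cv2.cvtColor(c['color'],cv2.COLOR_RGB2HSV)
    m=((hsv[:,:,2]>120)).astype(np.uint8)
    mm=np.zeros_like(m);mm[y:y+h,x:x+w]=m[y:y+h,x:x+w]
    print(n,[ (np.where(mm[r])[0].min(),np.where(mm[r])[0].max(),r) for r in range(y,y+h,4) if mm[r].any()])
# mallet: white head + wood
for n,c,win in(('scene',s,(140,135,60,60)),('side',d,(268,115,75,40))):
    x,y,w,h=win; hsv=cv2.cvtColor(c['color'],cv2.COLOR_RGB2HSV)[y:y+h,x:x+w]
    wood=(hsv[:,:,1]>70)&(hsv[:,:,2]>70); wh=(hsv[:,:,1]<50)&(hsv[:,:,2]>90)
    for k,m in(('wood',wood),('white',wh)):
        v,u=np.where(m); print(n,k,m.sum(),cv2.minAreaRect(np.c_[u+x,v+y].astype(np.float32)),u.mean()+x,v.mean()+y)
```

```text
sc (389, 238) [0.4563 0.3649 0.048 ]
sc (409, 259.4) [0.4971 0.4283 0.048 ]
sc (350, 262.6) [0.5712 0.2935 0.048 ]
sd (265, 355.5) [0.4578 0.3654 0.048 ]
sd (219, 313) [0.5697 0.2978 0.048 ]
sd (193, 339.5) [0.6079 0.3616 0.048 ]
wallcorner tri [0.4575 0.3653 0.0493] [0.5699 0.2949 0.0443]
bar front end top mid [0.5449 0.3523 0.0927]
scene [(np.int64(235), np.int64(244), 180), (np.int64(239), np.int64(268), 192), (np.int64(233), np.int64(282), 196), (np.int64(230), np.int64(283), 200), (np.int64(228), np.int64(283), 204), (np.int64(227), np.int64(291), 208), (np.int64(227), np.int64(291), 212), (np.int64(228), np.int64(288), 216), (np.int64(229), np.int64(286), 220), (np.int64(231), np.int64(283), 224), (np.int64(234), np.int64(280), 228), (np.int64(227), np.int64(277), 232), (np.int64(244), np.int64(275), 236), (np.int64(241), np.int64(272), 240), (np.int64(238), np.int64(269), 244), (np.int64(235), np.int64(266), 248)]
side [(np.int64(215), np.int64(245), 168), (np.int64(208), np.int64(251), 172), (np.int64(190), np.int64(255), 176), (np.int64(196), np.int64(256), 180), (np.int64(1
[... 161 characters left out ...]
(251), 200), (np.int64(194), np.int64(247), 204), (np.int64(196), np.int64(242), 208), (np.int64(193), np.int64(242), 212), (np.int64(191), np.int64(248), 216)]
scene wood 359 ((174.75001525878906, 155.75001525878906), (9.192388534545898, 41.01219177246094), 45.0) 175.15877437325906 155.33147632311977
scene white 296 ((155.25001525878906, 174.25001525878906), (22.135942459106445, 14.23024845123291), 71.56504821777344) 155.3310810810811 174.0810810810811
side wood 396 ((309.2095642089844, 137.91079711914062), (44.334835052490234, 8.959150314331055), 11.633633613586426) 309.2651515151515 137.90656565656565
side white 263 ((282.0, 132.5), (21.0, 14.0), 90.0) 281.4182509505703 131.82889733840304
```

Run:
```python
from h import *
from scipy.optimize import least_squares
s=load('scene0');d=load('side0')
S=[(239,192),(233,196),(230,200),(228,204),(227,208),(227,212),(228,216),(229,220),(231,224),(234,228),(268,192)]
D=[(245,168),(251,172),(255,176),(256,180),(256,184),(256,188),(255,192),(254,196),(251,200),(215,168),(208,172)]
for c,L in((s,S),(d,D)):
    P=np.array([plane(c,u+(.7 if u>240 and c is d or u>250 else -.7)+.5*0,v,.168)[:2] for u,v in L])
    r=least_squares(lambda x:np.hypot(*(P-x[:2]).T)-x[2],[P[:,0].mean(),P[:,1].mean(),.066]); print('funnel',r.x.round(4),abs(r.fun).max().round(4))
print('pin',plane(s,279,199,.075),plane(d,277.5,220,.075),tri(ray(s,279,199),ray(d,277.5,220)))
print('mallet head c',tri(ray(s,155.3,174.1),ray(d,281.8,132.2)))
for u,v,p in((155.3,174.1,s),(281.8,132.2,d)): print(plane(p,u,v,.028))
print('wood c',tri(ray(s,175.1,155.3),ray(d,309.2,137.9)),plane(s,175.1,155.3,.032),plane(d,309.2,137.9,.032))
print('wood end',plane(s,189,141.5,.032),plane(d,330.5,142,.032))
for n,p,q,h in(('bottle cap',(366,287),(149,301),.165),('flask top',(318,280),(167,264),.12),('beaker',(146.5,216),(222.5,131),.09),('jar',(310,200),(296,259),.055),('tape',(240,175),(314,192),.02)):
    print(n,tri(ray(s,*p),ray(d,*q)).round(3),plane(s,*p,h).round(3),plane(d,*q,h).round(3))
print('rod',plane(s,230,233,.2),plane(d,189,168,.2))
print('plate corners',plane(s,293,209,.01),plane(d,293,231,.01),plane(s,242,281,.01),plane(s,276,202,.01),plane(d,287,247,.01))
```

```text
funnel [0.6044 0.0367 0.0682] 0.0021
funnel [0.6031 0.0419 0.0696] 0.0021
pin [0.48278642 0.0540667  0.075     ] [0.48197242 0.05187921 0.075     ] [0.48232791 0.05332594 0.07547394]
mallet head c [ 0.52638031 -0.33744023  0.02676881]
[ 0.5263649  -0.33759353  0.028     ]
[ 0.52651967 -0.33471038  0.028     ]
wood c [ 0.43572856 -0.32383089  0.02770872] [ 0.43763328 -0.32234724  0.032     ] [ 0.43612581 -0.3171419   0.032     ]
wood end [ 0.36719779 -0.31431034  0.032     ] [ 0.3684671 -0.3090108  0.032    ]
bottle cap [0.68  0.345 0.165] [0.68  0.345 0.165] [0.68  0.344 0.165]
flask top [0.69  0.243 0.125] [0.687 0.242 0.12 ] [0.692 0.241 0.12 ]
beaker [ 0.695 -0.237  0.09 ] [ 0.695 -0.236  0.09 ] [ 0.695 -0.237  0.09 ]
jar [0.423 0.128 0.037] [0.435 0.129 0.055] [0.424 0.141 0.055]
tape [ 0.401 -0.114  0.006] [ 0.413 -0.106  0.02 ] [ 0.4   -0.103  0.02 ]
rod [0.70377918 0.02578824 0.2       ] [0.69684107 0.03122084 0.2       ]
plate corners [0.4537523  0.08831097 0.01      ] [0.44218695 0.03250159 0.01      ] [0.71998737 0.05696749 0.01      ] [0.45204669 0.03317415 0.01      ] [0.45095493 0.08406912 0.01      ]
```

```bash
cat >> h.py <<'E'
def down(az): # tool down, tool y at azimuth az (deg)
    a=np.radians(az); y=np.array([np.cos(a),np.sin(a),0]); z=np.array([0,0,-1.]); return Rn.from_matrix(np.c_[np.cross(y,z),y,z])
E
python3 -c "
from h import *
print(delta([.5157,.3736,.19],down(58)))"
```

```text
(array([-32.76,  -7.82,   3.18]), array([-0.002, -0.   ,  0.155]))
```

Request:
play_rows(gripper=[-1, -1, -1, -1, -1, -1, -1, -1, -1], delta_pos=[[-4.7, -1.1, 0.5], [-9.4, -2.2, 1.0], [-14.1, -3.3, 1.4], [-18.8, -4.4, 1.8], [-23.4, -5.6, 2.3], [-28.1, -6.7, 2.8], [-32.8, -7.8, 3.2], [-32.8, -7.8, 3.2], [-32.8, -7.8, 3.2]], turn=[[0, 0, 0.02], [0, 0, 0.04], [0, 0, 0.06], [0, 0, 0.09], [0, 0, 0.11], [0, 0, 0.13], [0, 0, 0.155], [0, 0, 0.155], [0, 0, 0.155]], squeeze=40)

```text
time: 1.27
position: [0.5159, 0.374, 0.1901]
tool_rot: [0.276, 0.961, -0.0, -0.001]
ft_force: [-0.9, 0.3, 0.6]
grip_width: 0.0871
grip_force: 0.0
```

```bash
python3 -c "
from h import *
c=cam('wrist','w1');o=robot.get_obs();print(o['position'],o['q'],o['time'])
cv2.imwrite('pics/w1b.png',crop('w1',0,0,512,384,1))
print(proj(c,[.5157,.3736,.097]),proj(c,[.5496,.3524,.097]),proj(c,[.469,.4027,.097]))"
```

```text
[0.51544097 0.37447477 0.19030496] [ 4.52958793e-01  5.79834977e-01  1.43179183e+00  5.06396586e-04
  1.13121486e+00 -5.59900109e-01] 1.325
[253.97200598 198.24107764] [254.02757888 244.14780023] [253.77352908 129.25266693]
```

View pics/w1b.png

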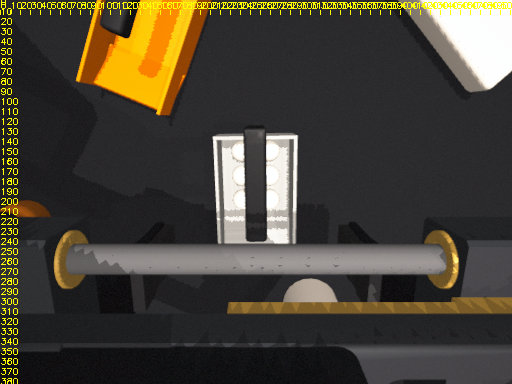

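The wrist picture shows the bar lying along the image column at x≈255, rows 126–240. It is aligned, about 3 mm further back than predicted, and the six balls sit in the scoop under it. I'll descend and grip.

Request:
play_rows(gripper=[-1, -1, -1, -1, -1, -1, 1, 1, 1, 1, 1, 1], delta_pos=[[0.3, 0.1, 2.5], [0.3, 0.1, 5], [0.3, 0.1, 7.5], [0.3, 0.1, 10], [0.3, 0.1, 12], [0.3, 0.1, 12.1], [0.3, 0.1, 12.1], [0.3, 0.1, 12.1], [0.3, 0.1, 12.1], [0.3, 0.1, 12.1], [0.3, 0.1, 12.1], [0.3, 0.1, 12.1]], turn=[[0, 0, 0], [0, 0, 0], [0, 0, 0], [0, 0, 0], [0, 0, 0], [0, 0, 0], [0, 0, 0], [0, 0, 0], [0, 0, 0], [0, 0, 0], [0, 0, 0], [0, 0, 0]], squeeze=50)

```text
time: 2.82
position: [0.5145, 0.3765, 0.0696]
tool_rot: [0.276, 0.961, -0.0, -0.0]
ft_force: [0.0, 0.2, -0.3]
grip_width: 0.0351
grip_force: 0.0
```

Fingers are still closing. I'll keep closing, then lift gently.

Request:
play_rows(gripper=[1, 1, 1, 1, 1, 1, 1, 1, 1, 1, 1, 1], delta_pos=[[0, 0, 0], [0, 0, 0], [0, 0, 0], [0, 0, 0], [0, 0, 0], [0, 0, 0], [0, 0, -0.3], [0, 0, -1], [0, 0, -2], [0, 0, -3], [0, 0, -4], [0, 0, -5]], turn=[[0, 0, 0], [0, 0, 0], [0, 0, 0], [0, 0, 0], [0, 0, 0], [0, 0, 0], [0, 0, 0], [0, 0, 0], [0, 0, 0], [0, 0, 0], [0, 0, 0], [0, 0, 0]])

```text
time: 4.32
position: [0.5146, 0.3766, 0.1205]
tool_rot: [0.276, 0.961, 0.0, 0.0]
ft_force: [0.1, 0.8, -3.0]
grip_width: 0.0171
grip_force: 49.9
```

```bash
cat >> h.py <<'E'
F=np.array([.6035,.039])
def pour(th,back,lz): # pose: pour along -y, lip at F+(0,back), height lz
    t=np.radians(th); s,c=np.sin(t),np.cos(t)
    lip=np.array([F[0],F[1]+back,lz]); p=np.array([0,-1,0]); z=np.array([0,0,1.])
    grip=lip+p*(-.087*c+.066*s)+z*(.087*s+.066*c)
    tz=-s*p-c*z; ty=np.array([1.,0,0]); R=Rn.from_matrix(np.c_[np.cross(ty,tz),ty,tz])
    return grip+.019*tz,R
E
python3 -c "
from h import *
o=robot.get_obs();print(delta([*o['position'][:2],.30]),delta(*[pour(0,.025,.253)[0],down(0)]),pour(0,.025,.253)[0])"
```

```text
(array([-0.000e+00,  1.000e-02, -1.795e+01]), array([0., 0., 0.])) (array([-19.51, -14.4 , -17.95]), array([0.   , 0.   , 1.012])) [0.6035 0.151  0.3   ]
```

Request:
play_rows(gripper=[1, 1, 1, 1, 1, 1, 1, 1, 1, 1, 1, 1], delta_pos=[[0, 0, -1.5], [0, 0, -4], [0, 0, -7], [0, 0, -10], [0, 0, -13], [-0.3, -0.2, -15.5], [-1.0, -0.7, -17], [-2.2, -1.6, -18], [-3.6, -2.6, -18], [-5, -3.7, -18], [-6.4, -4.8, -18], [-7.8, -5.8, -18]], turn=[[0, 0, 0], [0, 0, 0], [0, 0, 0], [0, 0, 0], [0, 0, 0], [0, 0, 0.02], [0, 0, 0.06], [0, 0, 0.12], [0, 0, 0.19], [0, 0, 0.26], [0, 0, 0.33], [0, 0, 0.4]])

```text
time: 5.82
position: [0.5497, 0.2842, 0.2986]
tool_rot: [0.463, 0.886, -0.001, -0.001]
ft_force: [0.5, 0.9, -3.0]
grip_width: 0.0178
grip_force: 49.9
```

```bash
python3 -c "
from h import *
print(delta(*[pour(0,.025,.253)[0],down(0)]),robot.get_obs()['q'])"
```

```text
(array([-14.  ,  -3.18,  -0.13]), array([-0.003,  0.   ,  0.607])) [ 2.96978070e-01  4.47009987e-01  1.35360894e+00 -4.89339292e-04
  1.34346847e+00 -3.09912738e-01]
```

Request:
play_rows(gripper=[1, 1, 1, 1, 1, 1, 1, 1, 1, 1, 1, 1], delta_pos=[[-1.6, -0.4, 0], [-3.3, -0.8, 0], [-5, -1.2, 0], [-6.7, -1.6, 0], [-8.4, -2, 0], [-10.1, -2.4, 0], [-11.7, -2.8, 0], [-13, -3.1, 0], [-13.8, -3.3, 0], [-14.1, -3.35, 0], [-14.1, -3.35, 0], [-14.1, -3.35, 0]], turn=[[0, 0, 0.07], [0, 0, 0.14], [0, 0, 0.21], [0, 0, 0.28], [0, 0, 0.35], [0, 0, 0.42], [0, 0, 0.5], [0, 0, 0.56], [0, 0, 0.6], [0, 0, 0.612], [0, 0, 0.612], [0, 0, 0.612]])

```text
time: 7.32
position: [0.6032, 0.1518, 0.2995]
tool_rot: [0.707, 0.707, -0.0, -0.0]
ft_force: [0.8, -0.0, -3.6]
grip_width: 0.0175
grip_force: 49.9
```

```bash
python3 -c "
from h import *
print(delta(*[pour(0,.025,.253)[0],down(0)]),robot.get_obs()['q'],robot.get_obs()['tool_rot'])
for a in ((0,.025,.253),(10,.025,.22),(20,.025,.20)): print(a,delta(*pour(*a)))
cam('scene','s2');cam('side','d2')
cv2.imwrite('pics/c2.png',np.hstack([crop('s2',200,130,130,150,3)[:,:390],crop('d2',160,90,135,150,3)]))
for c in('s2','d2'): print([proj(load(c),x).round(1) for x in ([*F,.168],[*F,.1],[F[0],F[1]+.025,.253])])
"
```

```text
(array([-0.08,  0.03, -0.05]), array([-0.   , -0.   ,  0.001])) [6.70436359e-02 4.49996905e-01 1.34599349e+00 2.52556659e-04
 1.34588318e+00 6.63540089e-02] [ 7.06882840e-01  7.07330627e-01 -2.46751920e-05 -1.85129616e-04]
(0, 0.025, 0.253) (array([-0.08,  0.03, -0.05]), array([-0.   , -0.   ,  0.001]))
(10, 0.025, 0.22) (array([-1.03,  0.03,  1.81]), array([-0.   ,  0.174,  0.001]))
(20, 0.025, 0.2) (array([-2.22,  0.03,  2.56]), array([-0.   ,  0.349,  0.001]))
[array([254.7, 210.3]), array([255. , 225.3]), array([264.2, 192.8])]
[array([228.1, 184.8]), array([230.2, 203. ]), array([222.3, 166.8])]
```

View pics/c2.png

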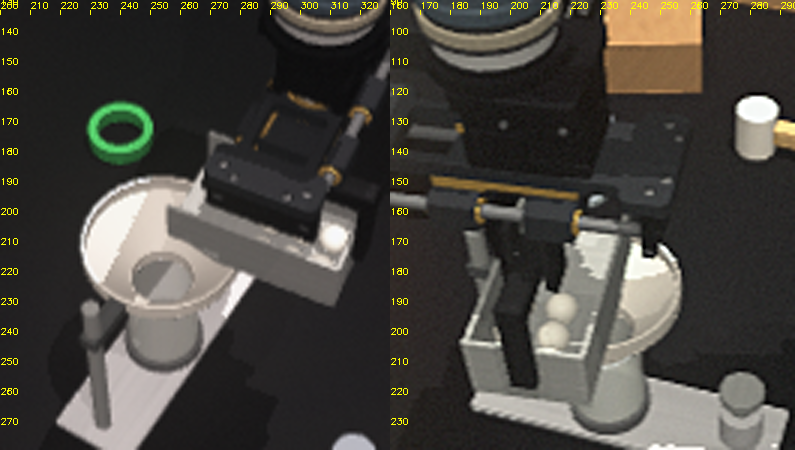

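The scoop is held level over the funnel's +y side (scene (265,245), side (215,200)), and the balls are in it. Next I work out the tipping rows.

```bash
cat >> h.py <<'E'
def rel(base,seq):
    P0,R0=base
    for P,R in seq: print((R0.inv().apply(P-P0)*100).round(1).tolist(),(R0.inv()*R).as_rotvec().round(3).tolist())
E
python3 -c "
from h import *
b=pour(0,.025,.253)
rel(b,[pour(t,.025,z) for t,z in ((2,.245),(5,.235),(8,.225),(11,.217),(14,.21),(17,.204),(20,.2))])
print();rel(pour(20,.025,.2),[pour(t,.025,z) for t,z in((23,.194),(26,.188),(28,.184),(30,.18),(32,.18),(34,.18),(36,.18),(38,.18),(40,.18),(42,.18),(44,.18),(46,.18))])"
```

```text
[-0.2, 0.0, 0.5] [0.0, 0.035, 0.0]
[-0.4, 0.0, 1.1] [0.0, 0.087, 0.0]
[-0.7, 0.0, 1.6] [0.0, 0.14, 0.0]
[-1.1, 0.0, 2.0] [0.0, 0.192, 0.0]
[-1.4, 0.0, 2.3] [0.0, 0.244, 0.0]
[-1.8, 0.0, 2.6] [0.0, 0.297, 0.0]
[-2.1, 0.0, 2.6] [0.0, 0.349, 0.0]

[-0.5, 0.0, 0.1] [0.0, 0.052, 0.0]
[-0.9, 0.0, 0.2] [0.0, 0.105, 0.0]
[-1.3, 0.0, 0.3] [0.0, 0.14, 0.0]
[-1.6, 0.0, 0.4] [0.0, 0.175, 0.0]
[-1.9, 0.0, 0.2] [0.0, 0.209, 0.0]
[-2.1, 0.0, -0.1] [0.0, 0.244, 0.0]
[-2.3, 0.0, -0.3] [0.0, 0.279, 0.0]
[-2.6, 0.0, -0.6] [0.0, 0.314, 0.0]
[-2.8, 0.0, -0.8] [0.0, 0.349, 0.0]
[-3.1, 0.0, -1.0] [0.0, 0.384, 0.0]
[-3.3, 0.0, -1.3] [0.0, 0.419, 0.0]
[-3.6, 0.0, -1.5] [0.0, 0.454, 0.0]
```

Request:
play_rows(gripper=[1, 1, 1, 1, 1, 1, 1, 1, 1, 1], delta_pos=[[-0.2, 0, 0.5], [-0.4, 0, 1.1], [-0.7, 0, 1.6], [-1.1, 0, 2.0], [-1.4, 0, 2.3], [-1.8, 0, 2.6], [-2.1, 0, 2.6], [-2.1, 0, 2.6], [-2.1, 0, 2.6], [-2.1, 0, 2.6]], turn=[[0, 0.035, 0], [0, 0.087, 0], [0, 0.14, 0], [0, 0.192, 0], [0, 0.244, 0], [0, 0.297, 0], [0, 0.349, 0], [0, 0.349, 0], [0, 0.349, 0], [0, 0.349, 0]])

```text
time: 8.68
position: [0.6035, 0.1308, 0.2738]
tool_rot: [0.696, 0.697, 0.123, -0.122]
ft_force: [-0.2, 0.4, -2.4]
grip_width: 0.0173
grip_force: 49.9
```

```bash
python3 -c "
from h import *
print(delta(*pour(20,.025,.2)),robot.get_obs()['q'])
cam('scene','s3');cam('side','d3')
cv2.imwrite('pics/c3.png',np.hstack([crop('s3',200,130,130,150,3)[:,:390],crop('d3',160,90,135,150,3)]))
for c in('s3','d3'): print([proj(load(c),x).round(1) for x in ([F[0]-.039,F[1]+.025,.2],[F[0]+.039,F[1]+.025,.2])])
"
```

```text
(array([-0.11,  0.  , -0.05]), array([0.   , 0.   , 0.001])) [-0.14095184  0.46398877  1.44970877  0.35909428  1.29627612 -0.25210441]
[array([270.9, 194.4]), array([256.9, 218.7])]
[array([241.4, 185.7]), array([207.6, 181.2])]
```

View pics/c3.png

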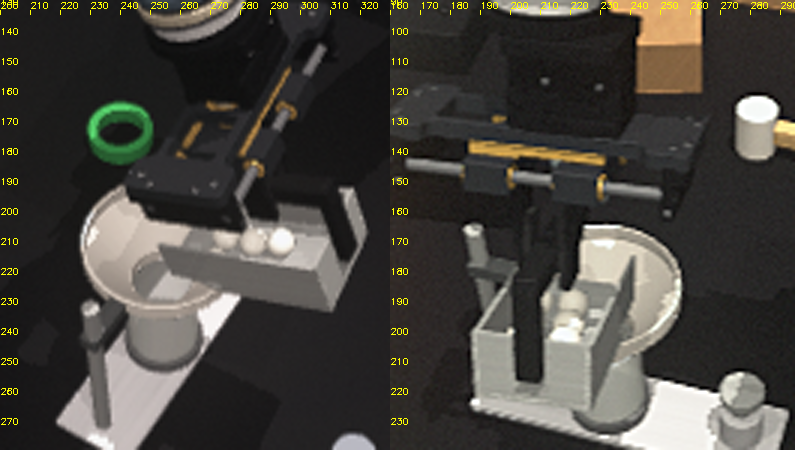

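The scoop is tipped 20° and its lip lies over the funnel at scene (255,217). The balls have rolled forward to (280,209) and the grip is holding. Now the pour.

Request:
play_rows(gripper=[1, 1, 1, 1, 1, 1, 1, 1, 1, 1, 1, 1], delta_pos=[[-0.5, 0, 0.1], [-0.9, 0, 0.2], [-1.3, 0, 0.3], [-1.6, 0, 0.4], [-1.9, 0, 0.2], [-2.1, 0, -0.1], [-2.3, 0, -0.3], [-2.6, 0, -0.6], [-2.8, 0, -0.8], [-3.1, 0, -1.0], [-3.3, 0, -1.3], [-3.6, 0, -1.5]], turn=[[0, 0.052, 0], [0, 0.105, 0], [0, 0.14, 0], [0, 0.175, 0], [0, 0.209, 0], [0, 0.244, 0], [0, 0.279, 0], [0, 0.314, 0], [0, 0.349, 0], [0, 0.384, 0], [0, 0.419, 0], [0, 0.454, 0]])

```text
time: 10.28
position: [0.6035, 0.0912, 0.2755]
tool_rot: [0.651, 0.651, 0.277, -0.277]
ft_force: [0.1, -0.5, -2.5]
grip_width: 0.0174
grip_force: 49.9
```

```bash
python3 -c "
from h import *
print(delta(*pour(46,.025,.18)),robot.get_obs()['q'],robot.get_obs()['ft_force'])
rel(pour(46,.025,.18),[pour(t,.025,.18) for t in (50,54,58,61,63)])
cam('scene','s4');cam('side','d4')
cv2.imwrite('pics/c4.png',np.hstack([crop('s4',200,130,130,150,3)[:,:390],crop('d4',160,90,135,150,3)]))
"
```

```text
(array([-0.06, -0.  , -0.02]), array([ 0.   , -0.002,  0.   ])) [-0.39151325  0.56374435  1.49375845  0.73243575  1.48952847 -0.61015931] [ 0.0636946  -0.50859369 -2.50070208]
[-0.3, 0.0, -0.6] [0.0, 0.07, 0.0]
[-0.7, 0.0, -1.2] [0.0, 0.14, 0.0]
[-1.2, 0.0, -1.7] [0.0, 0.209, 0.0]
[-1.5, 0.0, -2.1] [0.0, 0.262, 0.0]
[-1.8, 0.0, -2.3] [0.0, 0.297, 0.0]
```

View pics/c4.png

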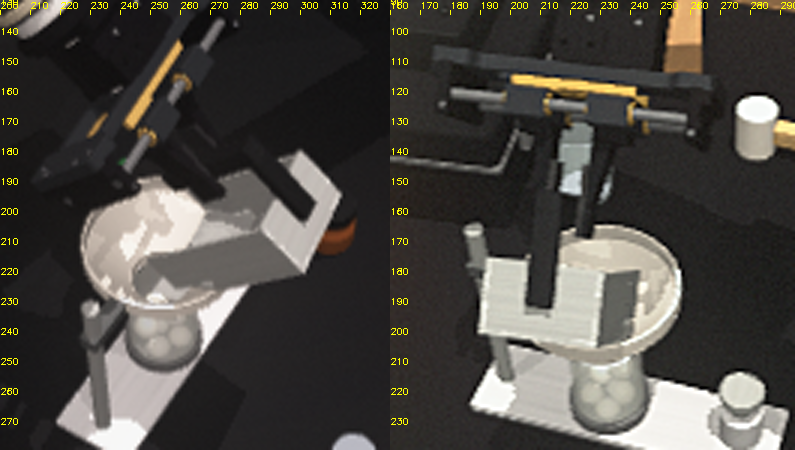

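The scene and side crops show several balls in the clear tube (scene (160/3+200≈253, 242)) and none on the bench. I'll tip a bit more to make sure the scoop is empty, then level it again.

Request:
play_rows(gripper=[1, 1, 1, 1, 1, 1, 1, 1], delta_pos=[[-0.3, 0, -0.6], [-0.7, 0, -1.2], [-1.2, 0, -1.7], [-1.5, 0, -2.1], [-1.5, 0, -2.1], [-1.5, 0, -2.1], [-1.5, 0, -2.1], [-1.5, 0, -2.1]], turn=[[0, 0.07, 0], [0, 0.14, 0], [0, 0.209, 0], [0, 0.262, 0], [0, 0.262, 0], [0, 0.262, 0], [0, 0.262, 0], [0, 0.262, 0]])

```text
time: 11.38
position: [0.6034, 0.0664, 0.2796]
tool_rot: [0.609, 0.61, 0.359, -0.359]
ft_force: [0.7, -0.5, -2.5]
grip_width: 0.0171
grip_force: 49.9
```

```bash
python3 -c "
from h import *
print(delta(*pour(61,.025,.18)),robot.get_obs()['q'],robot.get_obs()['ft_force'])
rel(pour(61,.025,.18),[pour(t,.025+b,z) for t,b,z in ((55,0,.185),(47,0,.19),(39,0,.2),(31,0,.21),(23,0,.22),(15,0,.23),(7,0.01,.245),(0,.02,.26),(0,.04,.26))])
"
```

```text
(array([-0.12,  0.01, -0.08]), array([-0.   ,  0.   ,  0.001])) [-0.49654108  0.66190781  1.48968735  0.88104113  1.65329927 -0.74242688] [ 0.68494379 -0.46835022 -2.51824498]
[0.9, 0.0, 0.7] [0.0, -0.105, 0.0]
[1.8, 0.0, 1.8] [0.0, -0.244, 0.0]
[2.9, 0.0, 2.6] [0.0, -0.384, 0.0]
[3.8, 0.0, 3.5] [0.0, -0.524, 0.0]
[4.5, 0.0, 4.4] [0.0, -0.663, 0.0]
[5.1, 0.0, 5.3] [0.0, -0.803, 0.0]
[6.4, 0.0, 6.7] [0.0, -0.942, 0.0]
[7.6, 0.0, 7.9] [0.0, -1.065, 0.0]
[8.6, 0.0, 9.7] [0.0, -1.065, 0.0]
```

Request:
play_rows(gripper=[1, 1, 1, 1, 1, 1, 1, 1, 1, 1, 1], delta_pos=[[0.9, 0, 0.7], [1.8, 0, 1.8], [2.9, 0, 2.6], [3.8, 0, 3.5], [4.5, 0, 4.4], [5.1, 0, 5.3], [6.4, 0, 6.7], [7.6, 0, 7.9], [8.6, 0, 9.7], [8.6, 0, 9.7], [8.6, 0, 9.7]], turn=[[0, -0.105, 0], [0, -0.244, 0], [0, -0.384, 0], [0, -0.524, 0], [0, -0.663, 0], [0, -0.803, 0], [0, -0.942, 0], [0, -1.065, 0], [0, -1.065, 0], [0, -1.065, 0], [0, -1.065, 0]])

```text
time: 12.75
position: [0.6031, 0.1912, 0.3067]
tool_rot: [0.708, 0.707, -0.001, -0.001]
ft_force: [0.2, 0.7, -1.9]
grip_width: 0.0175
grip_force: 49.9
```

```bash
python3 -c "
from h import *
o=robot.get_obs();print(o['position'],o['tool_rot'],o['ft_force'])
print(delta([.515,.376,.30],down(58)))
cam('scene','s5');cam('side','d5')
cv2.imwrite('pics/c5.png',np.hstack([crop('s5',220,180,90,90,4)[:,:400],crop('d5',180,150,100,90,4)]))
"
```

```text
[0.60313709 0.19120338 0.30669393] [ 7.07581950e-01  7.06630662e-01 -5.74754220e-04 -7.49214887e-04] [ 0.15232778  0.69638764 -1.85684295]
(array([18.47, -8.84,  0.69]), array([-2.000e-03, -1.000e-03, -1.014e+00]))
```

View pics/c5.png

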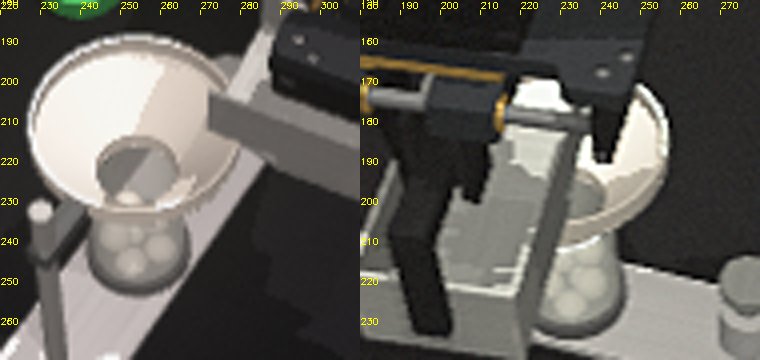

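The scoop is empty (side (215,205) shows bare floor, and the wrist weight is down to 1.9 N). The funnel is clear and the balls are in the tube at scene (252,238). I'll take the scoop back to its old place.

Request:
play_rows(gripper=[1, 1, 1, 1, 1, 1, 1, 1, 1, 1, 1, 1], delta_pos=[[1.2, -0.6, 0], [3.4, -1.7, 0.1], [6, -2.9, 0.3], [8.6, -4.1, 0.4], [11.2, -5.4, 0.5], [13.8, -6.6, 0.6], [16.4, -7.9, 0.7], [18.5, -8.85, 2], [18.5, -8.85, 6], [18.5, -8.85, 10], [18.5, -8.85, 14], [18.5, -8.85, 18]], turn=[[0, 0, -0.07], [0, 0, -0.2], [0, 0, -0.35], [0, 0, -0.5], [0, 0, -0.65], [0, 0, -0.8], [0, 0, -0.93], [0, 0, -1.013], [0, 0, -1.013], [0, 0, -1.013], [0, 0, -1.013], [0, 0, -1.013]])

```text
time: 14.35
position: [0.5159, 0.3762, 0.1262]
tool_rot: [0.276, 0.961, 0.0, 0.0]
ft_force: [0.2, -0.5, -1.8]
grip_width: 0.0175
grip_force: 49.9
```

Request:
play_rows(gripper=[1, 1, 1, 1, 1, 1], delta_pos=[[0, 0, 2], [0, 0, 4], [0, 0, 4.8], [0, 0, 5.2], [0, 0, 5.5], [0, 0, 5.5]], turn=[[0, 0, 0], [0, 0, 0], [0, 0, 0], [0, 0, 0], [0, 0, 0], [0, 0, 0]])

```text
time: 15.1
position: [0.5153, 0.3775, 0.0729]
tool_rot: [0.275, 0.961, 0.0, 0.0]
ft_force: [0.7, 0.2, -3.6]
grip_width: 0.0175
grip_force: 49.9
```

Request:
play_rows(gripper=[1, 1, 1, 1, 1], delta_pos=[[0, 0, 0.1], [0, 0, 0.2], [0, 0, 0.25], [0, 0, 0.25], [0, 0, 0.25]], turn=[[0, 0, 0], [0, 0, 0], [0, 0, 0], [0, 0, 0], [0, 0, 0]])

```text
time: 15.72
position: [0.515, 0.3775, 0.0699]
tool_rot: [0.275, 0.961, 0.0, 0.0]
ft_force: [0.1, -0.8, -2.6]
grip_width: 0.0178
grip_force: 49.9
```

Request:
play_rows(gripper=[1, 1, 1, 1], delta_pos=[[0, 0, 0.05], [0, 0, 0.1], [0, 0, 0.1], [0, 0, 0.1]], turn=[[0, 0, 0], [0, 0, 0], [0, 0, 0], [0, 0, 0]])

```text
time: 16.23
position: [0.515, 0.3774, 0.0693]
tool_rot: [0.275, 0.961, 0.0, 0.0]
ft_force: [-1.6, -1.6, 2.6]
grip_width: 0.0174
grip_force: 49.9
```

Contact (the force has turned positive). I'll release and rise.

Request:
play_rows(gripper=[-0.2, -0.2, -0.2, -0.2, -0.2, -0.2, -0.2, -0.2, -0.2, -0.2, -0.2, -0.2], delta_pos=[[0, 0, 0], [0, 0, 0], [0, 0, 0], [0, 0, 0], [0, 0, 0], [0, 0, -0.5], [0, 0, -2], [0, 0, -4], [0, 0, -7], [0, 0, -10], [0, 0, -13], [0, 0, -13]], turn=[[0, 0, 0], [0, 0, 0], [0, 0, 0], [0, 0, 0], [0, 0, 0], [0, 0, 0], [0, 0, 0], [0, 0, 0], [0, 0, 0], [0, 0, 0], [0, 0, 0], [0, 0, 0]])

```text
time: 17.73
position: [0.5169, 0.3785, 0.2029]
tool_rot: [0.275, 0.961, 0.003, 0.003]
ft_force: [0.1, 0.3, -0.2]
grip_width: 0.0521
grip_force: 0.0
```

```bash
python3 -c "
from h import *
o=robot.get_obs();print(o['position'],o['q'],o['grip_width'])
# mallet hover, and path
print(delta([.470,-.3285,.20],down(81)),delta([.38,.2,.26]),delta([.38,-.05,.26]))
cam('wrist','w5')
cam('side','d6');cam('scene','s6')
cv2.imwrite('pics/c6.png',np.hstack([crop('s6',215,180,205,125,2)[:,:410],crop('d6',185,225,97,125,4)]))
"
```

```text
[0.51689713 0.37845229 0.20291855] [ 4.57827586e-01  5.66750691e-01  1.41760935e+00  3.06578458e-05
  1.14929877e+00 -5.55246602e-01] 0.05206273298953572
(array([-3.344e+01, -6.246e+01,  1.000e-02]), array([ 0.006,  0.005, -0.401])) (array([  2.15, -22.35,  -5.87]), array([0., 0., 0.])) (array([-11.09, -43.56,  -5.96]), array([0., 0., 0.]))Traceback (most recent call last):
  File "<string>", line 8, in <module>
    cv2.imwrite('pics/c6.png',np.hstack([crop('s6',215,180,205,125,2)[:,:410],crop('d6',185,225,97,125,4)]))
                              ~~~~~~~~~^^^^^^^^^^^^^^^^^^^^^^^^^^^^^^^^^^^^^^^^^^^^^^^^^^^^^^^^^^^^^^^^^^^^
    return _nx.concatenate(arrs, 1, dtype=dtype, casting=casting)
           ~~~~~~~~~~~~~~~^^^^^^^^^^^^^^^^^^^^^^^^^^^^^^^^^^^^^^^
ValueError: all the input array dimensions except for the concatenation axis must match exactly, but along dimension 0, the array at index 0 has size 250 and the array at index 1 has size 500
```

Request:
play_rows(gripper=[-0.3, -0.3, -0.3, -0.3, -0.3, -0.3, -0.3, -0.3, -0.3, -0.3, -0.3, -0.3], delta_pos=[[-1.2, -2.2, -3], [-3.5, -6.6, -6], [-6.2, -11.6, -6], [-9.1, -17, -6], [-12, -22.4, -6], [-14.9, -27.8, -6], [-17.8, -33.2, -6], [-20.7, -38.6, -6], [-23.6, -44, -6], [-26.5, -49.4, -6], [-29.4, -54.8, -6], [-32, -59.8, -4]], turn=[[0, 0, 0], [0, 0, -0.03], [0, 0, -0.07], [0, 0, -0.11], [0, 0, -0.15], [0, 0, -0.19], [0, 0, -0.23], [0, 0, -0.27], [0, 0, -0.31], [0, 0, -0.35], [0, 0, -0.39], [0, 0, -0.4]])

```text
time: 19.38
position: [0.4699, -0.302, 0.2387]
tool_rot: [0.079, 0.997, -0.0, 0.001]
ft_force: [1.4, -0.6, -0.7]
grip_width: 0.0563
grip_force: 0.0
```

```bash
python3 -c "
from h import *
print(delta([.470,-.3285,.20],down(81)))
o=robot.get_obs();print(o['position'],o['joint_velocities'].round(2))
print(delta([.463,-.326,.19],down(81)))
"
```

```text
(array([-0.42, -2.62,  3.87]), array([-0.001,  0.001, -0.001]))
[ 0.46993264 -0.30195986  0.23865107] [-0.66  0.47 -0.25  0.01 -0.2  -0.74]
(array([ 0.31, -2.48,  4.87]), array([-0.001,  0.001, -0.001]))
```

Request:
play_rows(gripper=[-0.3, -0.3, -0.3, -0.3, -0.3], delta_pos=[[-0.2, -1.5, 2], [-0.3, -2.8, 4], [-0.3, -2.8, 4], [-0.3, -2.8, 4], [-0.3, -2.8, 4]], turn=[[0, 0, 0], [0, 0, 0], [0, 0, 0], [0, 0, 0], [0, 0, 0]])

```text
time: 20.0
position: [0.4689, -0.327, 0.1996]
tool_rot: [0.078, 0.997, -0.0, 0.0]
ft_force: [-0.1, -0.6, 0.1]
grip_width: 0.0565
grip_force: 0.0
```

```bash
python3 -c "
from h import *
c=cam('wrist','w7');o=robot.get_obs();print(o['position'])
hsv=cv2.cvtColor(c['color'],cv2.COLOR_RGB2HSV)
m=((hsv[:,:,1]>70)&(hsv[:,:,2]>60)&(hsv[:,:,0]<35)).astype(np.uint8)
n,l,st,ce=cv2.connectedComponentsWithStats(m)
print([(s.tolist(),e.round(1)) for s,e in zip(st,ce) if 200<s[4]<60000])
w=((hsv[:,:,1]<50)&(hsv[:,:,2]>110)).astype(np.uint8)
n,l,st,ce=cv2.connectedComponentsWithStats(w)
print([(s.tolist(),e.round(1)) for s,e in zip(st,ce) if 200<s[4]<60000])
for X in ([.472,-.3285,.04],[.5264,-.337,.056],[.367,-.312,.04]): print(proj(c,X))
"
```

```text
[ 0.46896094 -0.32700634  0.1997284 ]
[([0, 130, 36, 106, 2611], array([ 13. , 185.6])), ([117, 230, 26, 59, 798], array([127.1, 259.2])), ([370, 230, 26, 59, 819], array([384.6, 259.2])), ([157, 291, 355, 23, 5003], array([345.3, 306.2]))]
[([0, 8, 20, 66, 683], array([ 6.3, 49.7])), ([127, 17, 288, 285, 24498], array([276.2, 179.3])), ([117, 47, 31, 24, 201], array([134.2,  58.3])), ([28, 103, 186, 114, 8101], array([109.8, 179. ])), ([189, 111, 15, 32, 358], array([195.4, 126.3])), ([416, 154, 66, 62, 1479], array([454.1, 193.2])), ([0, 240, 118, 74, 8331], array([ 56.7, 276.5])), ([396, 240, 116, 57, 6360], array([454.9, 268.6])), ([0, 343, 61, 8, 312], array([ 34.1, 347.6])), ([62, 343, 234, 4, 895], array([178.1, 344.4])), ([344, 346, 168, 38, 5681], array([433.7, 363.9]))]
[253.83495854 184.21887842]
[253.87019673 240.97056173]
[253.63158116  72.95564196]
```

View pics/w7.png

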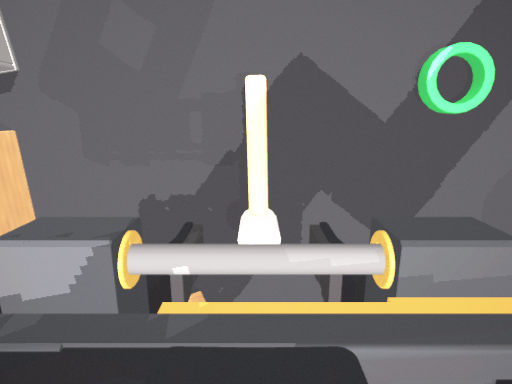

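The wrist picture shows the mallet handle from (256,77) to (259,210), with the head at (259,225). The handle lies about 4 px (4 mm) to the right of the prediction. I'll shift +y by 4 mm and 8 mm towards the head, then descend.

Request:
play_rows(gripper=[-0.3, -0.3, -0.3, -0.3, -0.3, -0.3, 1, 1, 1, 1, 1, 1], delta_pos=[[-0.8, 0.4, 4], [-0.8, 0.4, 8], [-0.8, 0.4, 12], [-0.8, 0.4, 16], [-0.8, 0.4, 18.5], [-0.8, 0.4, 18.8], [-0.8, 0.4, 18.8], [-0.8, 0.4, 18.8], [-0.8, 0.4, 18.8], [-0.8, 0.4, 18.8], [-0.8, 0.4, 18.8], [-0.8, 0.4, 18.8]], turn=[[0, 0, 0], [0, 0, 0], [0, 0, 0], [0, 0, 0], [0, 0, 0], [0, 0, 0], [0, 0, 0], [0, 0, 0], [0, 0, 0], [0, 0, 0], [0, 0, 0], [0, 0, 0]], squeeze=60)

```text
time: 21.55
position: [0.4771, -0.325, 0.0113]
tool_rot: [0.079, 0.997, -0.0, 0.0]
ft_force: [-0.1, 1.0, 3.6]
grip_width: 0.0196
grip_force: 60.0
```

Request:
play_rows(gripper=[1, 1, 1, 1, 1, 1, 1, 1, 1, 1], delta_pos=[[0, 0, 0], [0, 0, 0], [0, 0, -0.5], [0, 0, -1.5], [0, 0, -4], [0, 0, -7], [0, 0, -10], [0, 0, -13], [0, 0, -13], [0, 0, -13]], turn=[[0, 0, 0], [0, 0, 0], [0, 0, 0], [0, 0, 0], [0, 0, 0], [0, 0, 0], [0, 0, 0], [0, 0, 0], [0, 0, 0], [0, 0, 0]])

```text
time: 22.8
position: [0.4761, -0.3238, 0.1398]
tool_rot: [0.079, 0.997, 0.001, -0.001]
ft_force: [-0.0, 0.4, -3.6]
grip_width: 0.0195
grip_force: 60.0
```

```bash
python3 -c "
from h import *
s=cam('scene','s8');d=cam('side','d8');o=robot.get_obs();print(o['position'],o['q'],o['grip_width'])
p=o['position']
for n,c in(('s',s),('d',d)):
    # head expected near
    g=proj(c,[p[0]+.05,p[1]-.008,p[2]+.017]);x,y=int(g[0])-25,int(g[1])-25
    hsv=cv2.cvtColor(c['color'],cv2.COLOR_RGB2HSV)[y:y+50,x:x+50]
    m=((hsv[:,:,1]<50)&(hsv[:,:,2]>100)).astype(np.uint8)
    k,l,st,ce=cv2.connectedComponentsWithStats(m); i=1+np.argmax(st[1:,4]); print(n,g,st[i]+[x,y,0,0,0],ce[i]+[x,y])
    globals()[n+'c']=ce[i]+[x,y]
print('head',tri(ray(s,*sc),ray(d,*dc)))
"
```

```text
[ 0.47599173 -0.32370302  0.13916824] [-7.91269826e-01  5.71708549e-01  1.63352515e+00  1.11500750e-05
  9.40185372e-01 -2.20425984e+00] 0.01942870747807118
s [148.01112167 145.50415349] [137 133  20  25 346] [146.76300578 144.91040462]
d [283.27318422  99.55178601] [276  90  15  22 140] [281.69285714 104.05      ]
head [ 0.52657684 -0.33404912  0.14702837]
```

```bash
python3 -c "
from h import *
print(plane(load('s8'),146.76,144.9,.156), plane(load('s8'),146.76,144.9,.150))
print(delta([.431,.062,.14],down(81)))
"
```

```text
[ 0.52544262 -0.33634159  0.156     ] [ 0.52123566 -0.34082134  0.15      ]
(array([1.050e+01, 3.738e+01, 3.000e-02]), array([ 0.002, -0.003, -0.001]))
```

Request:
play_rows(gripper=[1, 1, 1, 1, 1, 1, 1, 1, 1, 1, 1, 1], delta_pos=[[0.5, 1.7, -1.5], [1.6, 5.7, -3], [2.8, 9.9, -3], [4, 14.1, -3], [5.2, 18.4, -3], [6.4, 22.6, -3], [7.5, 26.9, -3], [8.7, 31.1, -3], [9.7, 34.6, -2], [10.5, 37.4, 0], [10.5, 37.4, 0], [10.5, 37.4, 0]], turn=[[0, 0, 0], [0, 0, 0], [0, 0, 0], [0, 0, 0], [0, 0, 0], [0, 0, 0], [0, 0, 0], [0, 0, 0], [0, 0, 0], [0, 0, 0], [0, 0, 0], [0, 0, 0]])

```text
time: 24.4
position: [0.4323, 0.0612, 0.1414]
tool_rot: [0.078, 0.997, -0.0, 0.0]
ft_force: [0.8, -0.2, -3.9]
grip_width: 0.0192
grip_force: 60.0
```

Request:
play_rows(gripper=[1, 1, 1, 1, 1], delta_pos=[[0, 0, 1], [0, 0, 2.5], [0, 0, 3.5], [0, 0, 3.8], [0, 0, 3.8]], turn=[[0, 0, 0], [0, 0, 0], [0, 0, 0], [0, 0, 0], [0, 0, 0]])

```text
time: 25.02
position: [0.4322, 0.0609, 0.1027]
tool_rot: [0.079, 0.997, 0.0, -0.0]
ft_force: [0.8, -0.1, -4.3]
grip_width: 0.0194
grip_force: 60.0
```

```bash
python3 -c "
from h import *
cam('side','d9');cam('scene','s9')
print(delta([.431,.062,.14],down(81)), robot.get_obs()['position'])
cv2.imwrite('pics/c9.png',np.hstack([crop('s9',215,160,100,120,4),crop('d9',200,150,100,120,4)]))
"
```

```text
(array([ 0.15,  0.08, -3.69]), array([ 0.   ,  0.001, -0.001])) [0.43242909 0.06098108 0.10310124]
```

View pics/c9.png

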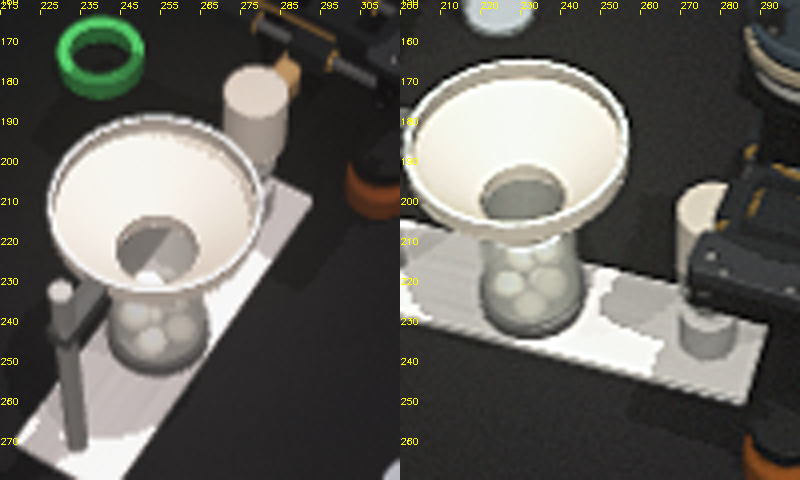

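The mallet head sits just above the pin: its top is centred at scene (278.8,182.5), upright, and the balls are in the tube. That was the last picture, so the rest I check by numbers.

```bash
python3 -c "
from h import *
print(plane(load('s9'),278.75,182.7,.148), proj(load('s9'),[.4823,.053,.148]))
# left/right edges of head in the side view: top left edge
print(plane(load('d9'),269,202,.148),proj(load('d9'),[.4823,.053,.148]))
"
```

```text
[0.4843493  0.05130419 0.148     ] [279.65168202 182.36737491]
[0.50285822 0.05763517 0.148     ] [278.06513904 201.67382263]
```

Request:
play_rows(gripper=[1, 1, 1, 1, 1, 1, 1, 1], delta_pos=[[0, 0, 0.6], [0, 0, 1.2], [0, 0, 1.6], [0, 0, 2.0], [0, 0, 2.4], [0, 0, 2.7], [0, 0, 2.7], [0, 0, 2.7]], turn=[[0, 0, 0], [0, 0, 0], [0, 0, 0], [0, 0, 0], [0, 0, 0], [0, 0, 0], [0, 0, 0], [0, 0, 0]])

```text
time: 26.12
position: [0.4319, 0.0611, 0.076]
tool_rot: [0.079, 0.997, 0.0, -0.0]
ft_force: [-2.5, 0.5, 1.2]
grip_width: 0.0196
grip_force: 60.0
```

Request:
play_rows(gripper=[1, 1, 1, 1], delta_pos=[[0, 0, 0.15], [0, 0, 0.3], [0, 0, 0.3], [0, 0, 0.3]], turn=[[0, 0, 0], [0, 0, 0], [0, 0, 0], [0, 0, 0]])

```text
time: 26.62
position: [0.4316, 0.0612, 0.0737]
tool_rot: [0.079, 0.997, -0.0, -0.0]
ft_force: [-5.2, 0.9, 12.1]
grip_width: 0.0195
grip_force: 60.0
```

Request:
play_rows(gripper=[1, 1, 1, 1], delta_pos=[[0, 0, 0.1], [0, 0, 0.1], [0, 0, 0.1], [0, 0, 0.1]], turn=[[0, 0, 0], [0, 0, 0], [0, 0, 0], [0, 0, 0]])

```text
time: 27.12
position: [0.4313, 0.0612, 0.073]
tool_rot: [0.079, 0.997, -0.0, -0.0]
ft_force: [-5.4, 1.5, 16.3]
grip_width: 0.0193
grip_force: 60.0
```

Request:
play_rows(gripper=[1, 1, 1, 1, 1, 1, 1, 1], delta_pos=[[0, 0, -0.5], [0, 0, -1.2], [0, 0, -2.2], [0, 0, -4], [0, 0, -6], [0, 0, -7], [0, 0, -7], [0, 0, -7]], turn=[[0, 0, 0], [0, 0, 0], [0, 0, 0], [0, 0, 0], [0, 0, 0], [0, 0, 0], [0, 0, 0], [0, 0, 0]])

```text
time: 28.12
position: [0.4317, 0.0611, 0.1414]
tool_rot: [0.079, 0.997, 0.0, -0.0]
ft_force: [-0.1, -0.2, -3.6]
grip_width: 0.0196
grip_force: 60.0
```

```bash
python3 -c "
from h import *
o=robot.get_obs();print(o['position'],o['ft_force'],o['q'])
print(delta([.477,-.324,.15],down(81)))
cam('scene','s10');cam('side','d10')
"
```

```text
[0.43173502 0.06110677 0.14140872] [-0.06084804 -0.1852274  -3.56560237] [-1.16784909e-01  4.18414227e-01  1.97442098e+00 -1.85848557e-05
  7.49728695e-01 -1.52969445e+00]
(array([-10.52, -37.32,  -0.87]), array([-0.   , -0.001, -0.001]))
```

The pin took about 20 N, well over 6.5 N, so it is fully down. Now the mallet goes back to its place.

Request:
play_rows(gripper=[1, 1, 1, 1, 1, 1, 1, 1, 1, 1, 1, 1], delta_pos=[[-0.5, -1.7, -1.5], [-1.6, -5.7, -2.5], [-2.8, -9.9, -2.5], [-4, -14.1, -2.5], [-5.2, -18.4, -2.5], [-6.4, -22.6, -2.5], [-7.5, -26.9, -2.5], [-8.7, -31.1, -2], [-9.7, -34.6, -1], [-10.5, -37.3, 0], [-10.5, -37.3, 4], [-10.5, -37.3, 7]], turn=[[0, 0, 0], [0, 0, 0], [0, 0, 0], [0, 0, 0], [0, 0, 0], [0, 0, 0], [0, 0, 0], [0, 0, 0], [0, 0, 0], [0, 0, 0], [0, 0, 0], [0, 0, 0]])

```text
time: 29.72
position: [0.4762, -0.3236, 0.0695]
tool_rot: [0.079, 0.997, 0.001, -0.001]
ft_force: [-0.8, -0.6, -4.1]
grip_width: 0.0195
grip_force: 60.0
```

Request:
play_rows(gripper=[1, 1, 1, 1, 1, 1, 1], delta_pos=[[0, 0, 2], [0, 0, 4], [0, 0, 4.8], [0, 0, 5.3], [0, 0, 5.6], [0, 0, 5.8], [0, 0, 5.8]], turn=[[0, 0, 0], [0, 0, 0], [0, 0, 0], [0, 0, 0], [0, 0, 0], [0, 0, 0], [0, 0, 0]])

```text
time: 30.6
position: [0.4774, -0.3239, 0.0142]
tool_rot: [0.079, 0.997, -0.0, 0.0]
ft_force: [0.1, -0.7, -3.0]
grip_width: 0.0197
grip_force: 60.0
```

Request:
play_rows(gripper=[1, 1, 1, 1, 1], delta_pos=[[0, 0, 0.1], [0, 0, 0.2], [0, 0, 0.25], [0, 0, 0.25], [0, 0, 0.25]], turn=[[0, 0, 0], [0, 0, 0], [0, 0, 0], [0, 0, 0], [0, 0, 0]])

```text
time: 31.22
position: [0.4772, -0.3238, 0.0114]
tool_rot: [0.079, 0.997, -0.0, 0.0]
ft_force: [-0.1, -0.0, -4.1]
grip_width: 0.0194
grip_force: 60.0
```

Request:
play_rows(gripper=[1, 1, 1, 1], delta_pos=[[0, 0, 0.1], [0, 0, 0.2], [0, 0, 0.2], [0, 0, 0.2]], turn=[[0, 0, 0], [0, 0, 0], [0, 0, 0], [0, 0, 0]])

```text
time: 31.72
position: [0.4771, -0.3238, 0.0107]
tool_rot: [0.079, 0.997, -0.0, 0.0]
ft_force: [-3.4, 1.4, 6.0]
grip_width: 0.0195
grip_force: 60.0
```

Contact. I'll release, wait, rise and check.

Request:
play_rows(gripper=[-0.3, -0.3, -0.3, -0.3, -0.3, -0.3, -0.3, -0.3, -0.3, -0.3, -0.3, -0.3], delta_pos=[[0, 0, 0], [0, 0, 0], [0, 0, 0], [0, 0, 0], [0, 0, 0], [0, 0, -0.5], [0, 0, -2], [0, 0, -5], [0, 0, -9], [0, 0, -14], [0, 0, -20], [0, 0, -20]], turn=[[0, 0, 0], [0, 0, 0], [0, 0, 0], [0, 0, 0], [0, 0, 0], [0, 0, 0], [0, 0, 0], [0, 0, 0], [0, 0, 0], [0, 0, 0], [0, 0, 0], [0, 0, 0]])

```text
time: 33.22
position: [0.4799, -0.3263, 0.216]
tool_rot: [0.079, 0.997, -0.004, 0.005]
ft_force: [0.3, -0.4, -0.4]
grip_width: 0.0567
grip_force: 0.0
```

```bash
python3 -c "
from h import *
s=cam('scene','s11');d=cam('side','d11');o=robot.get_obs();print(o['position'],o['ft_force'],o['grip_width'])
for n,c in(('scene',s),('side',d)):
    a=load(n+'0')['color'].astype(int);b=c['color'].astype(int)
    m=(abs(a-b).max(2)>45).astype(np.uint8); k,l,st,ce=cv2.connectedComponentsWithStats(m)
    print(n,[x.tolist() for x in st[1:] if x[4]>12])
# mallet masks
for n,c,win in(('scene',s,(140,135,60,60)),('side',d,(268,115,75,40))):
    x,y,w,h=win; hsv=cv2.cvtColor(c['color'],cv2.COLOR_RGB2HSV)[y:y+h,x:x+w]
    for k,m in(('wood',(hsv[:,:,1]>70)&(hsv[:,:,2]>70)),('white',(hsv[:,:,1]<50)&(hsv[:,:,2]>90))):
        v,u=np.where(m); print(n,k,m.sum(),u.mean()+x,v.mean()+y)
# bright balls in scoop region vs. start
for n,c,(x,y,w,h) in(('scene',s,(345,235,70,55)),('side',d,(190,310,80,74))):
    for cc in(load(n+'0'),c): print(n,'very bright',(cc['color'][y:y+h,x:x+w].min(2)>225).sum())
"
```

```text
[ 0.47720532 -0.32372526  0.21089326] [-0.81871091 -0.40641484 -0.26504956] 0.05692579568455232
scene [[105, 0, 92, 55, 2919], [290, 0, 144, 67, 3756], [507, 0, 5, 32, 92], [327, 42, 62, 50, 1277], [123, 53, 30, 14, 57], [113, 70, 41, 28, 531], [158, 91, 9, 5, 17], [340, 99, 8, 11, 53], [495, 107, 17, 11, 111], [309, 120, 18, 6, 57], [497, 129, 15, 9, 38], [503, 139, 9, 6, 13], [147, 140, 41, 35, 279], [174, 142, 19, 22, 37], [230, 165, 21, 16, 108], [383, 204, 26, 11, 160], [249, 228, 7, 3, 17], [350, 237, 39, 27, 100], [369, 252, 11, 6, 15], [380, 253, 12, 9, 26], [391, 257, 8, 11, 56], [371, 258, 8, 6, 22], [374, 259, 36, 26, 68], [367, 263, 4, 7, 18], [384, 262, 6, 5, 19], [383, 267, 7, 6, 17], [375, 273, 6, 4, 18]]
side [[279, 0, 47, 94, 2380], [389, 0, 122, 179, 10716], [448, 96, 2, 12, 24], [449, 113, 2, 12, 19], [276, 122, 14, 9, 91], [288, 130, 44, 10, 142], [450, 135, 2, 8, 13], [309, 143, 21, 5, 26], [451, 151, 2, 9, 15], [466, 159, 46, 72, 1568], [302, 182, 24, 18, 130], [453, 185, 2, 10, 17], [234, 209, 6, 4, 14], [426, 209, 18, 7, 42], [228, 212, 5, 4, 14], [426, 217, 34, 50, 573], [445, 216, 20, 24, 56], [224, 218, 6, 5, 24], [492, 218, 11, 7, 22], [472, 231, 8, 8, 21], [486, 262, 26, 21, 204], [475, 273, 11, 4, 15], [218, 312, 48, 44, 180], [219, 319, 41, 41, 67], [222, 330, 37, 36, 96], [216, 336, 35, 45, 82], [191, 339, 44, 45, 88], [335, 350, 20, 34, 48], [221, 352, 8, 9, 44], [229, 360, 10, 10, 52], [318, 361, 14, 23, 58], [239, 369, 8, 13, 50], [308, 373, 10, 11, 54]]
scene wood 357 175.9467787114846 155.9719887955182
scene white 287 155.61672473867597 174.33101045296166
side wood 399 309.0802005012531 138.66917293233084
side white 258 281.12015503875966 132.31395348837208
scene very bright 208
scene very bright 102
side very bright 179
side very bright 6
```

```bash
python3 -c "
from h import *
for n in('scene','side'):
    for k in('0','9','11'):
        f=(n+k) if k=='0' else n[0].replace('s','s' if n=='scene' else 'd')+k
        h=cv2.cvtColor(load(f)['color'],cv2.COLOR_RGB2HSV)
        r=[]
        for lo,hi in((45,85),(4,12)):
            m=(h[:,:,0]>=lo)&(h[:,:,0]<=hi)&(h[:,:,1]>120)&(h[:,:,2]>40); 
            if n=='side': m[:,:170]=0
            if lo==4: m[:150]=0
            v,u=np.where(m); r+=[m.sum(),u.mean().round(1),v.mean().round(1),u.min(),u.max(),v.min(),v.max()]
        print(f,[float(x) for x in r])
a=[]
# balls counted in the tube: Hough on enlarged crops
for f,(x,y,w,hh) in(('s11',(235,215,40,45)),('d11',(212,205,40,45))):
    g=cv2.cvtColor(load(f)['color'][y:y+hh,x:x+w],cv2.COLOR_RGB2GRAY); g=cv2.resize(g,None,fx=6,fy=6,interpolation=cv2.INTER_CUBIC)
    c=cv2.HoughCircles(g,cv2.HOUGH_GRADIENT,1,28,param1=60,param2=13,minRadius=18,maxRadius=32); print(f,None if c is None else (c[0]/6+[x,y,0]).round(1).tolist())
"
```

```text
scene0 [284.0, 239.7, 173.6, 229.0, 250.0, 164.0, 184.0, 1746.0, 343.6, 215.4, 49.0, 427.0, 150.0, 379.0]
s9 [274.0, 239.5, 173.5, 229.0, 250.0, 164.0, 184.0, 1546.0, 337.7, 217.4, 49.0, 427.0, 150.0, 379.0]
s11 [275.0, 239.6, 173.6, 229.0, 250.0, 164.0, 184.0, 1587.0, 332.4, 216.9, 44.0, 426.0, 150.0, 376.0]
side0 [350.0, 313.6, 192.5, 302.0, 326.0, 182.0, 203.0, 1144.0, 320.9, 358.1, 286.0, 355.0, 259.0, 383.0]
d9 [114.0, 320.6, 195.2, 310.0, 326.0, 185.0, 203.0, 829.0, 318.3, 356.1, 286.0, 351.0, 197.0, 383.0]
d11 [352.0, 313.5, 192.5, 302.0, 326.0, 182.0, 203.0, 851.0, 317.8, 353.7, 286.0, 351.0, 258.0, 383.0]
s11 [[259.8, 222.4, 5.0], [249.2, 223.6, 5.2], [252.8, 244.9, 3.4], [272.9, 233.4, 3.6], [249.1, 238.2, 3.8]]
d11 [[217.6, 228.9, 4.8], [227.2, 220.2, 3.8], [233.8, 213.8, 4.0], [247.9, 212.1, 3.9], [242.1, 235.9, 3.6], [237.2, 220.2, 4.2]]
```

```bash
python3 -c "
from h import *
def e(c,x,y,w,h):
    g=cv2.cvtColor(c['color'],cv2.COLOR_RGB2HSV)[y:y+h,x:x+w]; return ((g[:,:,1]>150)&(g[:,:,2]>25)&(g[:,:,0]<20)).astype(np.uint8)
for n,(x,y,w,h) in(('s',(360,185,75,55)),('d',(280,322,80,62))):
    for k in((n=='s' and 'scene0' or 'side0'),n+'2',n+'11'):
        m=e(load(k),x,y,w,h);v,u=np.where(m);print(k,m.sum(),cv2.boundingRect(np.c_[u+x,v+y].astype(np.int32)),u.mean()+x,v.mean()+y)
a=[load('side0'),load('d11')]
for i in (0,1):
    print([a[i]['color'][r,300:360,0].tolist()[::3] for r in (345,365)])
o=np.hstack([crop('side0',285,320,80,64,5),crop('d11',285,320,80,64,5)]);cv2.imwrite('pics/o.png',o)
"
```

```text
scene0 1461 (369, 195, 59, 34) 396.97399041752226 212.1806981519507
s2 1454 (369, 195, 58, 34) 396.9951856946355 212.2620357634113
s11 1452 (369, 195, 58, 34) 396.99931129476585 212.2589531680441
side0 1870 (288, 328, 68, 56) 317.29839572192515 359.99679144385027
d2 1873 (288, 328, 68, 56) 317.2520021356113 359.99145755472506
d11 1870 (288, 328, 68, 56) 317.28181818181815 360.01229946524063
[[248, 242, 243, 243, 244, 243, 244, 243, 244, 130, 170, 109, 20, 22, 27, 24, 28, 19, 25, 25], [238, 243, 244, 217, 219, 221, 221, 196, 25, 49, 31, 27, 159, 135, 160, 0, 22, 25, 25, 26]]
[[249, 245, 245, 245, 244, 245, 245, 245, 246, 133, 170, 110, 41, 34, 38, 36, 39, 37, 34, 36], [241, 244, 245, 221, 223, 221, 236, 242, 33, 49, 48, 38, 157, 136, 179, 3, 34, 37, 35, 36]]
```

```bash
python3 -c "
from rig import robot
print(robot.hand_in())"
```

```text
the job is handed in; nothing more can be done
None
```

The job is handed in at about 33 s. The pour left the scoop and funnel empty with no ball on the bench, though I couldn't count all six in the tube. The pin was pressed with about 20 N (6.5 N holds it fully down), the scoop and mallet are back on the bench, and the last images show nothing else moved.

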